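# Hold the spice grinder's bayonet lid at its half-way pulse position

### The arm

A 7-joint arm with a two-finger parallel gripper is mounted at the origin on the work surface. World frame = base frame: x ahead of the robot, y to its left, z up, the work surface at z = 0. Lengths are in mm, angles in degrees, forces in N, time in s.
With the tool pointing down it reaches from about 425 to 950 mm from the base axis. Payload 4.7 kg.
Tool frame: the origin (TCP) lies at the very end of the fingers, on their centre line; the grasp point (between the pads) lies 19 mm behind it; z points along the fingers, y is the line along which they close (so a half turn about z gives the same grasp; the last joint's range is limited). The gripper opens to 85 mm and grips with 20 to 120 N. Pads are 22 mm wide; open, the fingers measure 114 mm over their backs; the gripper's body (76 mm by 85 mm) begins 54 mm behind the grasp point. The pads swing forward as they close: fully open they stand 13 mm farther back than shut.
Start: joints at [66.125, 26.849, -2.785, 87.806, 1.381, 65.374, -4.715], TCP at [255.3, -624.876, 231.335] pointing down, gripper open.
Joint ranges: [-148.3, 148.3], [-19.14, 114.17], [-79.39, 73.82], [5.75, 140.21], [-59.74, 239.74], [12.07, 113.84], [-152.46, 152.46]. Speed limits (degrees/s): [147.25, 147.25, 180, 180, 180, 180, 180].

### API

Orientations are given as a 3x3 rotation matrix whose columns are the frame's x, y, z axes.
In Python, from bench import telemetry, imaging, arm gives the robot as it stands. The module is installed in compiled form; this text tells all that it offers.
- The arm moves only by the tool move_arm, never from a script. Its argument "motion" is a list of rows, each an object with "travel": the shift along the tool's x, y, z in units of 30 cm (1.0 is 30 cm), a list of three; "twist": the turn, a rotation vector about the tool's x, y, z in units of 0.5 rad (1.0 is 0.5 rad), a list of three; "jaw": the opening, from 0 (shut) to 1 (fully open). In form: [{"travel": [x, y, z], "twist": [wx, wy, wz], "jaw": jaw}, ...]. A call has 1 to 8 rows; each row is the pose to reach, as a shift and turn from the pose commanded when the call began, along the tool's axes at that moment; what a row does not reach only later rows make up. A row lasts 1/8 s, in which the tool goes at most 62.5 mm and 10.7 degrees, less where a joint would pass 70% of its speed; a pose out of reach is approached as far as the arm can. A call with a number of a shift or a turn outside -1 to 1 is refused whole. A call with a gripper value outside its range is refused whole. The fingers move at their own pace and stop on an object; "force" is the grip in N (left out, the last holds). Time passes only in rows, so rows that repeat a pose let the fingers close. It gives the time, the measured TCP pose, the force, the opening and the grip force at its end, in the units of the state.
- telemetry.state(): the state, without advancing time (a new reading comes with each control period).
- imaging.get_image(name): name is "side" or "top"; returns a dict with "frame" (384x512x3 uint8, red, green, blue), "vfov" (degrees; the focal length in pixels is half the picture's height over the tangent of half this angle, whatever the lens; pixels are square), "cx", "cy" (the principal point, pixels), "k1" (the pictures are not rectified: a ray, as slopes to the right and down, at radius r is drawn at 1 + k1 r^2 times it, then the intrinsics apply), "pose" (4x4, takes a point from camera to world coordinates). Camera axes: x right, y up, looking along -z (the intrinsics and any distortion apply to the point x, -y, -z); pixel columns grow to the right and rows downward; lengths in mm; the calibration is good to about 2 mm. A picture is of the moment at which its call begins. There is no depth.
- arm.sign_off(): hands the job in; it is judged then, once.
The state is a dict: "time_s": time; "joint_pos": joint angles; "qd": joint speeds; "joint_efforts": joint torques, N m; "ee_pos": TCP position; "eef_rot": TCP orientation; "wrist_force": force on the tool from outside, world axes, zero at the start; "torque": the same for the moment, N m; "opening": opening from 0.0 (shut) to 1.0 (fully open); "grasp_force": force on a finger pad.
Only numpy, scipy, OpenCV 4.12 (cv2) and the standard library are available. Lean on these libraries where they do the work, as an engineer would, in place of code of your own. Each camera call takes 0.05 s, during which the arm holds its last target. There are 200 camera calls.

### The job

Pull the spice grinder's lid straight up out of its spring-clip dock, lower it into the grinder's mouth with its two lugs in the two notches until it sits down flat, then turn it clockwise (seen from above) against the return spring until its white pointers stand at the yellow half-way marks, without ever going on to the lock click at the red marks. Finish while still gripping the lid and holding it there: do not let go, or it springs back. Leave the mortar, bowl, sieve and pot lid where they are.

Things in the scene. Friction and masses are not known exactly. Their poses are not given: they have to be found in the camera images.
- lid: Loose bayonet lid, 140 g. Origin: centre of the underside of its round grey flange (82 mm diameter, 6 mm thick), z up. Orange handle bar standing on it, 56 mm long along x, 16 mm wide along y, top 42 mm above the origin: pinch it across y. White pointer lines on the flange at both ends of the bar. Half a turn gives the same lid. It starts in the dock, bar within 0.3 rad of the dock's x.
- lid_handle (a point): On the lid's axis, centre of the upper part of its orange handle bar, 28 mm above the lid's origin; a good point to grip.
- lid_lug (a point): Foot of the lid's +x lug, 30 mm from the axis, 22 mm below the lid's origin. Under the flange is a round plug, 52 mm diameter, 22 mm deep, with two lugs at its lower end on the lid's +x and -x, under the pointers and in line with the bar: they reach 35 mm from the axis, are 12 mm wide and run from 11 to 22 mm below the origin.
- dock: Fixed black round dock, 92 mm diameter, 30 mm high; the lid is parked in its well, flange on its top edge (lid origin 30 mm above the dock's). Origin: centre of the underside, z up. Steel spring clips on +x and -x, reaching 59 mm from the axis and 50 mm up, overhang the flange by 1.5 mm each; a straight upward pull of about 10 to 15 N spreads them and frees the lid within 12 mm of travel.
- jar: Fixed white spice grinder, 112 mm diameter at the foot, 100 mm at the top. Origin: centre of the underside, z up. The top is a flat steel collar, 8 mm thick, top 94 mm above the origin, with a 58 mm round mouth and two notches on the jar's +x and -x, each 18 mm wide, reaching 38.5 mm from the axis.
- jar_mouth (a point): Centre of the mouth at the collar's top, 94 mm above the jar's origin. The lid goes down when its x lies along the jar's x (either way round, within about 0.08 rad) and is seated when its flange lies on the collar: lid origin at this point. Then it turns clockwise from above, lugs under the collar. The lid has 3 mm of play in the mouth.
- jar_half (a point): One of the two yellow half-way marks on the collar's top, 45 mm from the axis. Marks lie outside the flange, one of each on either side: black at the notches (0), yellow 0.70 rad (40 degrees) clockwise, red 1.40 rad (lock click). The spring pushes back with 0.06 N m at first touch, 0.12 N m at half-way; from about 0.95 rad lock pawls resist as well.
- spring_ring (a joint): Sprung ring inside the grinder, in rad, that the lid's lugs push round clockwise: 0 at rest; the lugs meet it when the lid has been turned 0.10 rad from the notches' centre line, so afterwards its value is the lid's turn minus 0.10: half-way reads 0.60, the lock click 1.30. It pushes the lid back to 0 when let go.
- mortar: Bystander: wooden mortar, 100 mm diameter, 85 mm high. Origin: centre of the underside.
- bowl: Bystander: blue plastic bowl, 124 mm diameter, 55 mm high, a steel spring clip on its rim (up to 75 mm high, reaching 84 mm out on its x). Origin: centre of the underside.
- sieve: Bystander: green plastic sieve, 116 mm diameter, 45 mm high, with a handle that reaches 155 mm out on its x. Origin: centre of the underside.
- pot_lid: Bystander: stainless pot lid, 174 mm diameter, with a black knob, 46 mm high. Origin: centre of the underside.
There are look-alikes about, which are no part of the job. There is more than one size of the dock; the job needs the smaller.

How it is judged:
By the outcome, as a careful person would: the job done as asked, in the order asked, and still so for the second after the job is handed in, while the arm keeps its last pose, push and grip.
It also fails if it takes over 48 s, if anything falls off the work surface, if the arm or the gripper's body presses on something with over 40 N, if the wrist force passes 120 N, or if a joint passes its speed limit or range.

## Working session

There is one attempt and no reset: what is moved stays moved. The work goes in short steps, Python scripts to look and compute and a tool call to move; the robot and the scene stay as the last step left them, time stands still between calls to the robot, and variables do not carry over. Pictures are saved under pics/ and viewed, at most 10 in all, crops included, and the job is handed in when it is done.

Besides the shell and the picture viewer there is one more tool, called in YAML: its name, and indented under it one key for each argument. move_arm: Moves the arm, as the interface text tells. Its arguments: {"type":"object","properties":{"motion":{"type":"array"},"force":{"type":"number"}},"required":["motion"]}

```bash
mkdir -p pics
cat > h.py <<'E'
import numpy as np, cv2
from bench import telemetry, imaging, arm
def K(d):
    f=d["frame"].shape[0]/2/np.tan(np.radians(d["vfov"])/2)
    return f
def ray(d,u,v):
    f=K(d); x=np.array([(u-d["cx"])/f,(v-d["cy"])/f]); s=x.copy()
    for _ in range(30): s=x/(1+d["k1"]*(s@s))
    P=np.array(d["pose"]); r=P[:3,:3]@np.array([s[0],-s[1],-1]); return P[:3,3],r
def onz(d,u,v,z):
    o,r=ray(d,u,v); return o+r*(z-o[2])/r[2]
def proj(d,p):
    P=np.array(d["pose"]); c=P[:3,:3].T@(np.array(p,float)-P[:3,3]); s=np.array([c[0],-c[1]])/-c[2]
    s=s*(1+d["k1"]*(s@s)); return s*K(d)+[d["cx"],d["cy"]]
def save(d,n,crop=None,k=1):
    a=d["frame"][:,:,::-1]
    if crop: u0,v0,u1,v1=crop; a=a[v0:v1,u0:u1]
    cv2.imwrite("pics/"+n,cv2.resize(np.ascontiguousarray(a),None,fx=k,fy=k,interpolation=cv2.INTER_CUBIC))
E
python3 - <<'E'
from h import *
import pickle
s=telemetry.state(); print(s)
for n in("top","side"):
    d=imaging.get_image(n); save(d,n+"0.png",k=1.5); pickle.dump(d,open(n+".pkl","wb")); print(n,{k:v for k,v in d.items() if k!="frame"})
E
```

```text
{'time_s': 0.0, 'joint_pos': array([66.12404545, 26.89805505, -2.78270338, 87.87487956,  1.38079747,
       65.3741722 , -4.71567288]), 'qd': array([ 0.00763827, -0.02452695,  0.04468404, -0.13399939,  0.04060439,
       -0.02942277, -0.00043317]), 'joint_efforts': array([ 2.24469495e-04, -5.10314512e+01, -4.66960715e-02, -2.37715191e+01,
        1.05396382e-02,  7.42400618e-03, -1.29645734e-07]), 'ee_pos': array([ 255.03321401, -624.3297493 ,  230.24397363]), 'eef_rot': array([[ 9.25736757e-01,  3.78167650e-01, -8.27654020e-04],
       [ 3.78168546e-01, -9.25735009e-01,  1.80090939e-03],
       [-8.51426303e-05, -1.98016073e-03, -9.99998036e-01]]), 'wrist_force': array([-0.1533602 , -0.1757337 , -0.08522495]), 'torque': array([-0.00296319, -0.02434482, -0.01268744]), 'grasp_force': 0.0, 'opening': 0.9985075700402197}
top {'vfov': 57.538098431626, 'cx': 256.08336464873497, 'cy': 191.8596855323407, 'k1': 0.020452420901272687, 'pose': array([[ 2.35068964e-02,  9.86018253e-01, -1.64970999e-01,
         3.92445705e+02],
       [-9.99703832e-01,  2.42238629e-02,  2.33517769e-03,
        -3.60668733e+00],
       [ 6.29876269e-03,  1.64867247e-01,  9.86295654e-01,
         1.20803381e+03],
       [ 0.00000000e+00,  0.00000000e+00,  0.00000000e+00,
         1.00000000e+00]])}
side {'vfov': 52.241312471242395, 'cx': 256.020046794984, 'cy': 190.34962172488846, 'k1': -0.11876245730122724, 'pose': array([[-8.62546075e-01,  2.98547387e-01, -4.08514046e-01,
         6.03064998e+01],
       [-5.05970676e-01, -5.04431434e-01,  6.99673211e-01,
         9.44911588e+02],
       [ 2.81828234e-03,  8.10196511e-01,  5.86151577e-01,
         8.50457437e+02],
       [ 0.00000000e+00,  0.00000000e+00,  0.00000000e+00,
         1.00000000e+00]])}
```

View pics/top0.png

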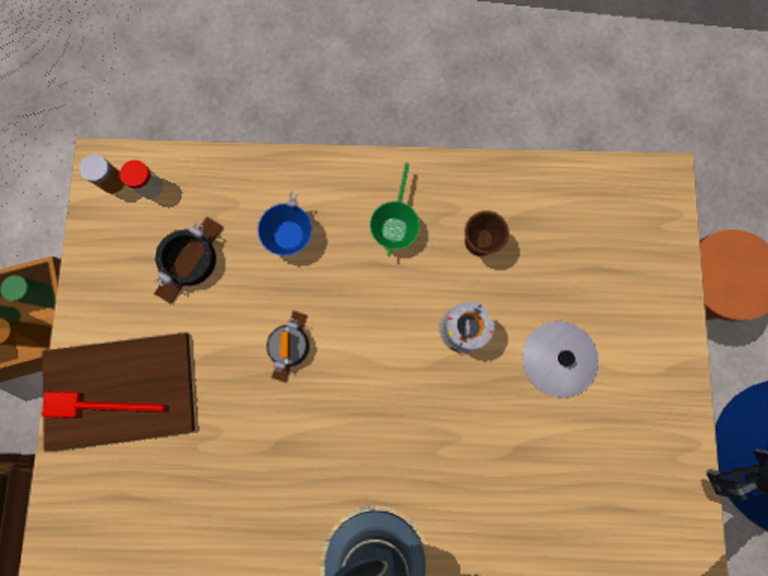

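View pics/side0.png

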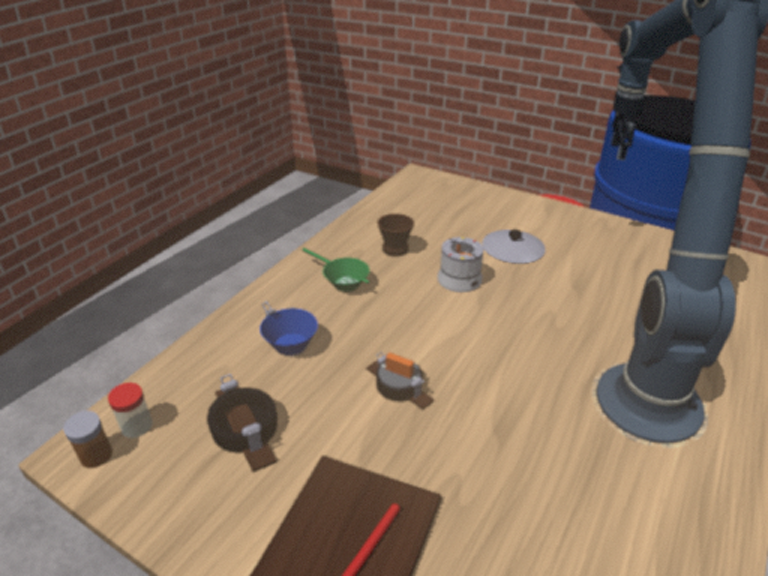

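The lid (orange bar) is in the smaller dock, at top (192,231) and side (267,250). The larger empty dock at top (124,172), side (162,278), is the look-alike. The jar is at top (312,218), side (307,176). I'll confirm these in one enlarged crop and measure them.

Run:
```python
from h import *
import pickle
T=pickle.load(open("top.pkl","rb"));S=pickle.load(open("side.pkl","rb"))
def c(d,u,v,r): return cv2.resize(np.ascontiguousarray(d["frame"][v-r:v+r,u-r:u+r,::-1]),(300,300),interpolation=cv2.INTER_CUBIC)
cv2.imwrite("pics/m1.png",np.vstack([np.hstack([c(T,192,231,30),c(T,312,218,25)]),np.hstack([c(S,267,250,30),c(S,307,176,25)])]))
for d,n in((T,"top"),(S,"side")):
    h=cv2.cvtColor(d["frame"],cv2.COLOR_RGB2HSV)
    m=cv2.inRange(h,(5,170,120),(18,255,255))
    k,l,st,ce=cv2.connectedComponentsWithStats(m)
    for i in range(1,k):
        if st[i,4]>3 and st[i,4]<900: 
            pts=np.argwhere(l==i)[:,::-1].astype(np.float32)
            print(n,st[i],ce[i].round(1),cv2.minAreaRect(pts))
```

```text
top [  0 172  38  23 122] [ 25.9 179.8] ((21.681232452392578, 178.19044494628906), (38.87622833251953, 20.012897491455078), 19.855215072631836)
top [ 19 205  17  11 112] [ 28.3 209.6] ((27.671226501464844, 208.376708984375), (16.5028018951416, 9.36329174041748), 20.556047439575195)
top [314 209   8  16  31] [318.8 215.8] ((318.1200866699219, 216.15066528320312), (15.264908790588379, 6.27777624130249), 82.40535736083984)
top [  0 218   7  11  55] [  2.3 222.1] ((3.0, 223.0), (10.0, 6.0), 90.0)
top [187 221   5  18  84] [189.  229.3] ((189.0, 229.5), (17.0, 4.0), 90.0)
top [307 225   3   3   4] [308.2 226. ] ((308.25, 225.75001525878906), (2.8284268379211426, 0.7071067094802856), 45.0)
top [  0 231  31  14 185] [ 16.2 236.5] ((14.382356643676758, 235.52944946289062), (10.429032325744629, 32.01470184326172), 75.96376037597656)
side [260 237   4   3   4] [261.5 237.8] ((261.6538391113281, 237.7692108154297), (3.605551242828369, 0.5547001957893372), 33.690067291259766)
```

View pics/m1.png

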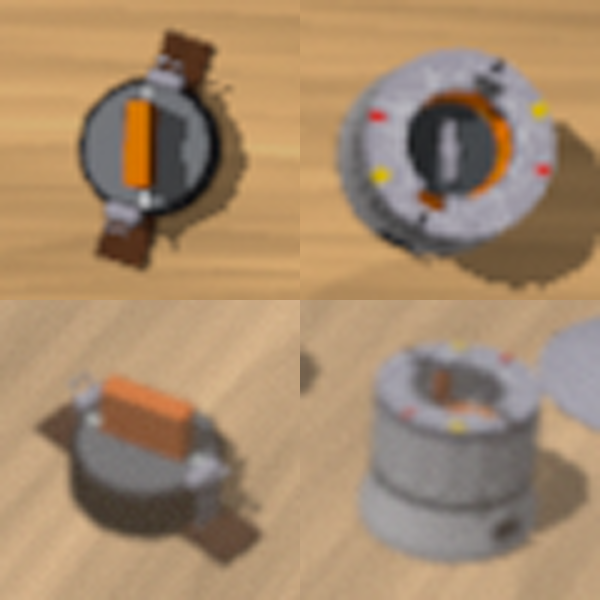

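The crop confirms it. The small dock carries the orange-bar lid. The jar's yellow marks are at about top (293+..., i.e. crop (80,175) and (240,110)), with black notch marks at (197,66) and (122,218). Now to measure.

```bash
cat > meas.py <<'E'
from h import *
def comps(d,lo,hi,box,amin=2):
    u0,v0,u1,v1=box; n=6
    a=cv2.resize(d["frame"][v0:v1,u0:u1],None,fx=n,fy=n,interpolation=cv2.INTER_CUBIC)
    m=cv2.inRange(cv2.cvtColor(a,cv2.COLOR_RGB2HSV),lo,hi)
    k,l,st,ce=cv2.connectedComponentsWithStats(m)
    out=[]
    for i in range(1,k):
        if st[i,4]>=amin*n*n:
            p=np.argwhere(l==i)[:,::-1]
            out.append((((p+.5)/n-.5+[u0,v0]),st[i,4]/n/n))
    return sorted(out,key=lambda t:-t[1])
E
python3 - <<'E'
from meas import *
import pickle
T=pickle.load(open("top.pkl","rb"));S=pickle.load(open("side.pkl","rb"))
for d,n,lb,jb in((T,"top",(165,200,220,265),(285,192,340,245)),(S,"side",(235,220,300,285),(280,148,335,205))):
    p,a=comps(d,(4,150,90),(20,255,255),lb)[0] if n=="top" else comps(d,(3,110,90),(16,255,255),lb)[0]
    c=p.mean(0); r=cv2.minAreaRect(p.astype(np.float32)); b=cv2.boxPoints(r)
    print(n,"orange",c.round(2),a,np.array([onz(d,*q,72)[:2] for q in b]).round(1).tolist(),onz(d,*c,72).round(1))
    for nm,lo,hi in(("yel",(22,150,120),(35,255,255)),("red0",(0,130,120),(4,255,255)),("red1",(170,130,120),(180,255,255))):
        for p,a in comps(d,lo,hi,jb,.7)[:3]: print(n,nm,p.mean(0).round(2),round(a,1),onz(d,*p.mean(0),94).round(1))
    for nm,lo,hi in(("yel",(22,90,120),(35,255,255)),("red1",(165,80,110),(180,255,255))):
        for p,a in comps(d,lo,hi,jb,.7)[:3]: print(n,nm,p.mean(0).round(2),round(a,1),onz(d,*p.mean(0),94).round(1))
E
```

```text
top orange [189.12 229.42] 90.91666666666667 [[426.4, 214.9], [482.6, 217.5], [482.9, 199.5], [426.6, 197.0]] [454.2 207.   72. ]
top yel [326.63 210.79] 4.7 [ 522.9 -233.5   94. ]
top yel [299.83 221.84] 4.2 [ 485.4 -147.8   94. ]
top red0 [327.29 220.98] 2.1 [ 490.3 -235.3   94. ]
top red0 [299.12 211.93] 2.1 [ 517.  -145.5   94. ]
top red1 [299.82 211.83] 0.8 [ 517.4 -147.7   94. ]
top yel [299.83 221.78] 7.9 [ 485.6 -147.8   94. ]
top yel [326.49 210.84] 7.2 [ 522.7 -233.1   94. ]
top red1 [299.51 211.87] 3.6 [ 517.3 -146.7   94. ]
top red1 [326.55 220.69] 2.2 [ 491.2 -232.9   94. ]
side orange [265.97 242.58] 214.0 [[473.5, 246.5], [487.3, 199.6], [424.9, 197.4], [413.3, 243.5]] [448.9 221.7  72. ]
side yel [307.76 171.87] 1.6 [ 486.4 -147.5   94. ]
```

```bash
cat > plan.py <<'E'
# commanded pose in cmd.json: x,y,z,yaw(deg) of the tool's x axis; tool z straight down
import json,os,sys,numpy as np
def plan(wps,commit=True):
    c=np.array(json.load(open("cmd.json")) if os.path.exists("cmd.json") else [255.3,-624.876,231.335,22.22])
    for g in wps:
        g=np.array(g,float); a=np.radians(c[3]); X=np.array([np.cos(a),np.sin(a)]); Y=np.array([np.sin(a),-np.cos(a)])
        d=g[:2]-c[:2]
        t=np.round([d@X/300,d@Y/300,-(g[2]-c[2])/300],3); w=round(-np.radians(g[3]-c[3])/.5,3)
        n=int(np.ceil(max(np.linalg.norm(t)*300/62.5,abs(w)*.5*57.3/10.7)))
        c=np.array([*(c[:2]+300*(t[0]*X+t[1]*Y)),c[2]-300*t[2],c[3]-np.degrees(w*.5)])
        print("travel",t.tolist(),"twz",w,"rows>=",n,"->",c.round(1).tolist())
    if commit: json.dump(c.tolist(),open("cmd.json","w"))
E
python3 -c "
from plan import *
plan([(380,-500,240,49),(470,-380,250,76),(500,-220,250,103),(500,-60,250,130),(490,90,250,156),(454.6,207.7,130,182.4)])"
```

```text
travel [0.542, -0.228, -0.029] twz -0.935 rows>= 3 -> [380.0, -500.1, 240.0, 49.0]
travel [0.499, -0.036, -0.033] twz -0.942 rows>= 3 -> [470.0, -380.0, 249.9, 76.0]
travel [0.542, -0.032, -0.0] twz -0.943 rows>= 3 -> [500.1, -219.9, 249.9, 103.0]
travel [0.519, 0.12, -0.0] twz -0.942 rows>= 3 -> [500.1, -60.1, 249.9, 130.0]
travel [0.405, 0.296, -0.0] twz -0.908 rows>= 3 -> [490.0, 90.1, 249.9, 156.0]
travel [0.267, 0.31, 0.4] twz -0.921 rows>= 3 -> [454.7, 207.6, 129.9, 182.4]
```

move_arm:
  motion:
    - {"travel": [0.542,-0.228,-0.029],"twist": [0,0,-0.935],"jaw": 1}
    - {"travel": [0.542,-0.228,-0.029],"twist": [0,0,-0.935],"jaw": 1}
    - {"travel": [0.542,-0.228,-0.029],"twist": [0,0,-0.935],"jaw": 1}
    - {"travel": [0.542,-0.228,-0.029],"twist": [0,0,-0.935],"jaw": 1}
    - {"travel": [0.542,-0.228,-0.029],"twist": [0,0,-0.935],"jaw": 1}

```text
time_s: 0.72
ee_pos: [379.2, -500.4, 239.7]
eef_rot: [[0.657, 0.754, -0.001], [0.754, -0.657, -0.0], [-0.001, -0.001, -1.0]]
wrist_force: [0.1, -0.6, 0.4]
opening: 1.0
grasp_force: 0.0
```

move_arm:
  motion:
    - {"travel": [0.499,-0.036,-0.033],"twist": [0,0,-0.942],"jaw": 1}
    - {"travel": [0.499,-0.036,-0.033],"twist": [0,0,-0.942],"jaw": 1}
    - {"travel": [0.499,-0.036,-0.033],"twist": [0,0,-0.942],"jaw": 1}
    - {"travel": [0.499,-0.036,-0.033],"twist": [0,0,-0.942],"jaw": 1}
    - {"travel": [0.499,-0.036,-0.033],"twist": [0,0,-0.942],"jaw": 1}

```text
time_s: 1.35
ee_pos: [468.0, -382.6, 249.4]
eef_rot: [[0.247, 0.969, -0.002], [0.969, -0.247, -0.001], [-0.001, -0.001, -1.0]]
wrist_force: [-1.1, -0.5, -1.1]
opening: 1.001
grasp_force: 0.0
```

move_arm:
  motion:
    - {"travel": [0.542,-0.032,0],"twist": [0,0,-0.943],"jaw": 1}
    - {"travel": [0.542,-0.032,0],"twist": [0,0,-0.943],"jaw": 1}
    - {"travel": [0.542,-0.032,0],"twist": [0,0,-0.943],"jaw": 1}
    - {"travel": [0.542,-0.032,0],"twist": [0,0,-0.943],"jaw": 1}
    - {"travel": [0.542,-0.032,0],"twist": [0,0,-0.943],"jaw": 1}

```text
time_s: 1.98
ee_pos: [499.4, -222.5, 249.7]
eef_rot: [[-0.221, 0.975, -0.001], [0.975, 0.221, -0.001], [-0.001, -0.001, -1.0]]
wrist_force: [-0.5, -0.9, -0.2]
opening: 0.997
grasp_force: 0.0
```

move_arm:
  motion:
    - {"travel": [0.519,0.12,0],"twist": [0,0,-0.942],"jaw": 1}
    - {"travel": [0.519,0.12,0],"twist": [0,0,-0.942],"jaw": 1}
    - {"travel": [0.519,0.12,0],"twist": [0,0,-0.942],"jaw": 1}
    - {"travel": [0.519,0.12,0],"twist": [0,0,-0.942],"jaw": 1}
    - {"travel": [0.519,0.12,0],"twist": [0,0,-0.942],"jaw": 1}

```text
time_s: 2.6
ee_pos: [500.3, -62.7, 249.7]
eef_rot: [[-0.639, 0.769, -0.0], [0.769, 0.639, -0.001], [-0.001, -0.001, -1.0]]
wrist_force: [0.1, -1.3, -0.8]
opening: 1.002
grasp_force: 0.0
```

move_arm:
  motion:
    - {"travel": [0.405,0.296,0],"twist": [0,0,-0.908],"jaw": 1}
    - {"travel": [0.405,0.296,0],"twist": [0,0,-0.908],"jaw": 1}
    - {"travel": [0.405,0.296,0],"twist": [0,0,-0.908],"jaw": 1}
    - {"travel": [0.405,0.296,0],"twist": [0,0,-0.908],"jaw": 1}
    - {"travel": [0.405,0.296,0],"twist": [0,0,-0.908],"jaw": 1}

```text
time_s: 3.22
ee_pos: [490.7, 87.2, 249.5]
eef_rot: [[-0.911, 0.412, -0.001], [0.412, 0.911, -0.001], [0.0, -0.002, -1.0]]
wrist_force: [-0.2, -1.5, -0.2]
opening: 1.0
grasp_force: 0.0
```

move_arm:
  motion:
    - {"travel": [0.267,0.31,0.4],"twist": [0,0,-0.921],"jaw": 1}
    - {"travel": [0.267,0.31,0.4],"twist": [0,0,-0.921],"jaw": 1}
    - {"travel": [0.267,0.31,0.4],"twist": [0,0,-0.921],"jaw": 1}
    - {"travel": [0.267,0.31,0.4],"twist": [0,0,-0.921],"jaw": 1}
    - {"travel": [0.267,0.31,0.4],"twist": [0,0,-0.921],"jaw": 1}
    - {"travel": [0.267,0.31,0.4],"twist": [0,0,-0.921],"jaw": 1}

```text
time_s: 3.98
ee_pos: [456.3, 205.9, 130.8]
eef_rot: [[-0.999, -0.037, 0.002], [-0.037, 0.999, -0.001], [-0.002, -0.001, -1.0]]
wrist_force: [-0.1, 0.6, 0.3]
opening: 1.0
grasp_force: 0.0
```

move_arm:
  motion:
    - {"travel": [0,0,0.15],"twist": [0,0,0],"jaw": 0.5}
    - {"travel": [0,0,0.25],"twist": [0,0,0],"jaw": 0.5}
    - {"travel": [0,0,0.295],"twist": [0,0,0],"jaw": 0.5}
    - {"travel": [0,0,0.295],"twist": [0,0,0],"jaw": 0.5}

```text
time_s: 4.47
ee_pos: [455.1, 207.1, 41.5]
eef_rot: [[-0.999, -0.04, 0.0], [-0.04, 0.999, -0.0], [-0.0, -0.0, -1.0]]
wrist_force: [-0.4, -0.4, 0.0]
opening: 0.5
grasp_force: 0.0
```

Run:
```python
from h import *
s=telemetry.state(); print(s["time_s"],s["ee_pos"],s["eef_rot"],s["joint_pos"],s["wrist_force"],s["opening"])
T=imaging.get_image("top");S=imaging.get_image("side")
def c(d,u,v,r): return cv2.resize(np.ascontiguousarray(d["frame"][v-r:v+r,u-r:u+r,::-1]),(390,390),interpolation=cv2.INTER_CUBIC)
cv2.imwrite("pics/m2.png",np.hstack([c(T,192,231,40),c(S,267,245,35)]))
```

```text
4.475 [455.12785505 207.05692782  41.50701313] [[-9.99184578e-01 -4.03754182e-02  7.09756887e-05]
 [-4.03754414e-02  9.99184513e-01 -3.64382961e-04]
 [-5.62056945e-05 -3.66951510e-04 -9.99999931e-01]] [  4.5646692   32.76793606 -43.327921   118.87386488  34.23320295
  41.35534622  31.39877742] [-0.44972743 -0.44424936  0.04705908] 0.5001400209472693
```

View pics/m2.png

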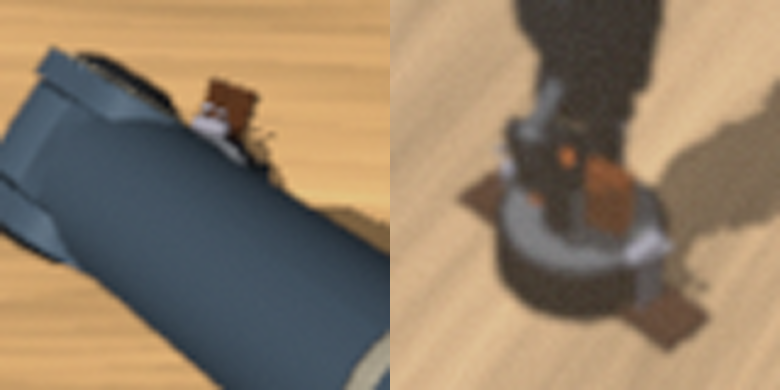

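The fingers straddle the bar: in the side crop it is visible at (567,157)–(610,200) behind the near finger, clear of the clips. Next I grip and then pull up slowly.

move_arm:
  motion:
    - {"travel": [0,0,0],"twist": [0,0,0],"jaw": 0}
    - {"travel": [0,0,0],"twist": [0,0,0],"jaw": 0}
    - {"travel": [0,0,0],"twist": [0,0,0],"jaw": 0}
    - {"travel": [0,0,0],"twist": [0,0,0],"jaw": 0}
    - {"travel": [0,0,0],"twist": [0,0,0],"jaw": 0}
  force: 70

```text
time_s: 5.2
ee_pos: [455.5, 207.9, 42.5]
eef_rot: [[-0.999, -0.041, 0.002], [-0.041, 0.999, 0.0], [-0.002, 0.0, -1.0]]
wrist_force: [-1.5, -1.2, 6.3]
opening: 0.169
grasp_force: 69.2
```

move_arm:
  motion:
    - {"travel": [0,0,-0.01],"twist": [0,0,0],"jaw": 0}
    - {"travel": [0,0,-0.02],"twist": [0,0,0],"jaw": 0}
    - {"travel": [0,0,-0.03],"twist": [0,0,0],"jaw": 0}
    - {"travel": [0,0,-0.04],"twist": [0,0,0],"jaw": 0}
    - {"travel": [0,0,-0.05],"twist": [0,0,0],"jaw": 0}
    - {"travel": [0,0,-0.06],"twist": [0,0,0],"jaw": 0}
    - {"travel": [0,0,-0.07],"twist": [0,0,0],"jaw": 0}
    - {"travel": [0,0,-0.08],"twist": [0,0,0],"jaw": 0}

```text
time_s: 6.2
ee_pos: [454.5, 207.9, 65.8]
eef_rot: [[-0.999, -0.042, 0.0], [-0.042, 0.999, 0.0], [-0.0, 0.0, -1.0]]
wrist_force: [-0.2, 0.1, -2.3]
opening: 0.172
grasp_force: 70.0
```

Run:
```python
import json
c=json.load(open("cmd.json")); c[2]+=24-88.5; json.dump(c,open("cmd.json","w"))
from plan import *
plan([(454.7,207.6,190,182.4),(495,20,200,166),(504.1,-190.3,180,153.5)])
```

```text
travel [-0.0, 0.0, -0.415] twz -0.0 rows>= 2 -> [454.7, 207.6, 189.9, 182.4]
travel [-0.108, -0.63, -0.034] twz 0.572 rows>= 4 -> [494.9, 20.1, 200.1, 166.0]
travel [-0.199, -0.673, 0.067] twz 0.436 rows>= 4 -> [504.0, -190.2, 180.0, 153.5]
```

move_arm:
  motion:
    - {"travel": [0,0,-0.1],"twist": [0,0,0],"jaw": 0}
    - {"travel": [0,0,-0.25],"twist": [0,0,0],"jaw": 0}
    - {"travel": [0,0,-0.415],"twist": [0,0,0],"jaw": 0}
    - {"travel": [0,0,-0.415],"twist": [0,0,0],"jaw": 0}

```text
time_s: 6.7
ee_pos: [456.4, 209.4, 193.5]
eef_rot: [[-0.999, -0.042, 0.007], [-0.042, 0.999, 0.003], [-0.007, 0.002, -1.0]]
wrist_force: [0.8, -0.9, -2.4]
opening: 0.177
grasp_force: 70.2
```

move_arm:
  motion:
    - {"travel": [-0.018,-0.105,-0.006],"twist": [0,0,0.1],"jaw": 0}
    - {"travel": [-0.036,-0.21,-0.012],"twist": [0,0,0.2],"jaw": 0}
    - {"travel": [-0.054,-0.315,-0.018],"twist": [0,0,0.3],"jaw": 0}
    - {"travel": [-0.072,-0.42,-0.024],"twist": [0,0,0.4],"jaw": 0}
    - {"travel": [-0.09,-0.525,-0.03],"twist": [0,0,0.5],"jaw": 0}
    - {"travel": [-0.108,-0.63,-0.034],"twist": [0,0,0.572],"jaw": 0}

```text
time_s: 7.45
ee_pos: [494.0, 19.0, 198.9]
eef_rot: [[-0.97, 0.243, -0.002], [0.243, 0.97, -0.0], [0.002, -0.001, -1.0]]
wrist_force: [0.6, 0.4, -2.0]
opening: 0.176
grasp_force: 69.9
```

move_arm:
  motion:
    - {"travel": [-0.033,-0.112,0.01],"twist": [0,0,0.073],"jaw": 0}
    - {"travel": [-0.066,-0.224,0.02],"twist": [0,0,0.146],"jaw": 0}
    - {"travel": [-0.1,-0.336,0.03],"twist": [0,0,0.22],"jaw": 0}
    - {"travel": [-0.133,-0.448,0.04],"twist": [0,0,0.29],"jaw": 0}
    - {"travel": [-0.166,-0.56,0.05],"twist": [0,0,0.36],"jaw": 0}
    - {"travel": [-0.199,-0.673,0.067],"twist": [0,0,0.436],"jaw": 0}
    - {"travel": [-0.199,-0.673,0.067],"twist": [0,0,0.436],"jaw": 0}
    - {"travel": [-0.199,-0.673,0.067],"twist": [0,0,0.436],"jaw": 0}

```text
time_s: 8.45
ee_pos: [503.7, -189.7, 179.4]
eef_rot: [[-0.895, 0.446, -0.001], [0.446, 0.895, 0.001], [0.001, 0.001, -1.0]]
wrist_force: [-0.1, -0.5, -2.2]
opening: 0.175
grasp_force: 70.0
```

Run:
```python
from h import *
import pickle
s=telemetry.state(); print(s["time_s"],s["ee_pos"],s["eef_rot"].round(4),s["joint_pos"],s["wrist_force"],s["opening"])
T=imaging.get_image("top");S=imaging.get_image("side"); pickle.dump((T,S,s),open("hover.pkl","wb"))
u,v=proj(S,s["ee_pos"]).astype(int); print(u,v, proj(T,s["ee_pos"]))
def c(d,u,v,r): return cv2.resize(np.ascontiguousarray(d["frame"][v-r:v+r,u-r:u+r,::-1]),(560,560),interpolation=cv2.INTER_CUBIC)
cv2.imwrite("pics/m3.png",c(S,u,v+12,40))
```

```text
8.45 [ 503.72871001 -189.69110593  179.35685865] [[-8.952e-01  4.457e-01 -1.000e-03]
 [ 4.457e-01  8.952e-01  1.200e-03]
 [ 1.400e-03  6.000e-04 -1.000e+00]] [ 47.86469184  22.11250724 -39.89997463 108.03222508  16.88062626
  55.90603355  63.96423186] [-0.05653608 -0.47072424 -2.19565452] 0.17546141246717403
310 144 [317.77248564 213.66005918]
```

View pics/m3.png

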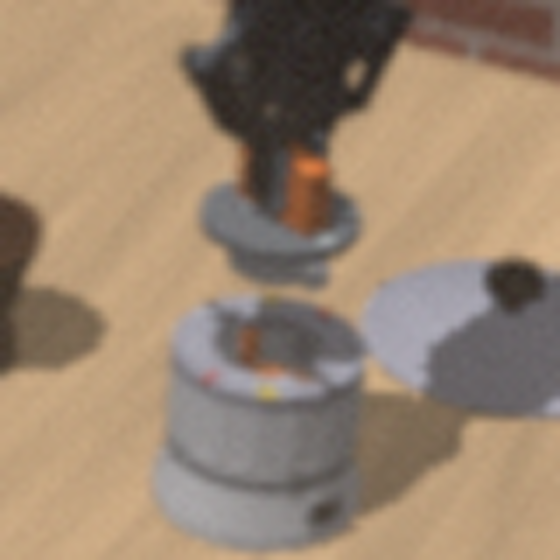

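Side crop: the lid is held level. Its flange spans crop u 202–360 at v≈225, above the jar collar spanning u 172–367 at v≈345, with a lug visible at (315,275). Next I measure the offset along the bar from these extents.

Run:
```python
from h import *
import pickle
T,S,s=pickle.load(open("hover.pkl","rb"))
u,v=310,156;r=40
a=cv2.resize(S["frame"][v-r:v+r,u-r:u+r],None,fx=6,fy=6,interpolation=cv2.INTER_CUBIC)
hs=cv2.cvtColor(a,cv2.COLOR_RGB2HSV); m=(hs[:,:,1]<75).astype(np.uint8)
def ext(v0,v1,lo=0,hi=480):
    out=[]
    for y in range(v0,v1,6):
        k=np.where(m[y,lo:hi])[0]+lo
        # longest run
        runs=np.split(k,np.where(np.diff(k)>12)[0]+1); q=max(runs,key=len)
        out.append(((y+.5)/6-.5+v-r,(q[0]+.5)/6-.5+u-r,(q[-1]+.5)/6-.5+u-r))
    return np.array(out)
e=ext(140,235); j=ext(255,360,0,318)
print(e.round(1).tolist()); print(j.round(1).tolist())
t=np.linspace(0,2*np.pi,181)
def circ(c,R,z): 
    p=np.array([proj(S,(c[0]+R*np.cos(q),c[1]+R*np.sin(q),z)) for q in t]); return p
tc=s["ee_pos"]
for z in (tc[2]-12.5,tc[2]-6.5): 
    p=circ(tc,41,z); print("flange pred z",z.round(1),p.min(0).round(1),p.max(0).round(1))
p=circ((504.1,-190.3),50,94); print("collar pred",p.min(0).round(1),p.max(0).round(1))
```

```text
[[138.9, 306.2, 310.4], [139.9, 306.2, 310.6], [140.9, 306.2, 310.2], [141.9, 305.9, 310.1], [142.9, 298.8, 303.6], [143.9, 298.1, 310.1], [144.9, 297.8, 309.9], [145.9, 297.6, 309.2], [146.9, 297.6, 309.2], [147.9, 298.2, 310.6], [148.9, 298.4, 321.2], [149.9, 299.4, 320.6], [150.9, 301.1, 319.2], [151.9, 301.9, 317.8], [152.9, 301.9, 316.9], [153.9, 326.9, 349.4]]
[[158.1, 299.9, 313.1], [159.1, 296.9, 315.1], [160.1, 295.4, 315.2], [161.1, 294.4, 322.4], [162.1, 293.8, 322.4], [163.1, 306.8, 322.4], [164.1, 306.8, 322.4], [165.1, 306.8, 322.4], [166.1, 306.8, 322.4], [167.1, 307.1, 322.4], [168.1, 293.1, 305.6], [169.1, 293.1, 306.9], [170.1, 293.1, 321.6], [171.1, 293.1, 321.8], [172.1, 292.9, 306.8], [173.1, 292.9, 321.9], [174.1, 292.9, 321.9], [175.1, 292.9, 321.8]]
flange pred z 166.9 [298.2 141.9] [321.5 153.5]
flange pred z 172.9 [298.3 140.5] [321.6 152. ]
collar pred [294.4 157.8] [322.  172.5]
```

Flange mid is at u≈309.5 against 309.9 predicted, and the collar at 307.9 against 308.2, so the lid is centred on the tool to within about 1 mm. I'll descend to just above the collar, then go slowly.

move_arm:
  motion:
    - {"travel": [0,0,0.06],"twist": [0,0,0],"jaw": 0}
    - {"travel": [0,0,0.12],"twist": [0,0,0],"jaw": 0}
    - {"travel": [0,0,0.16],"twist": [0,0,0],"jaw": 0}
    - {"travel": [0,0,0.16],"twist": [0,0,0],"jaw": 0}
    - {"travel": [0,0,0.16],"twist": [0,0,0],"jaw": 0}

```text
time_s: 9.18
ee_pos: [504.4, -190.2, 132.2]
eef_rot: [[-0.895, 0.446, 0.001], [0.446, 0.895, -0.0], [-0.001, 0.0, -1.0]]
wrist_force: [1.0, 0.3, -0.6]
opening: 0.173
grasp_force: 70.0
```

move_arm:
  motion:
    - {"travel": [0,0,0.007],"twist": [0,0,0],"jaw": 0}
    - {"travel": [0,0,0.014],"twist": [0,0,0],"jaw": 0}
    - {"travel": [0,0,0.021],"twist": [0,0,0],"jaw": 0}
    - {"travel": [0,0,0.028],"twist": [0,0,0],"jaw": 0}

```text
time_s: 9.68
ee_pos: [504.0, -190.3, 123.5]
eef_rot: [[-0.895, 0.446, 0.0], [0.446, 0.895, -0.0], [-0.0, -0.0, -1.0]]
wrist_force: [0.5, -0.6, -1.3]
opening: 0.174
grasp_force: 70.0
```

move_arm:
  motion:
    - {"travel": [0,0,0.01],"twist": [0,0,0],"jaw": 0}
    - {"travel": [0,0,0.02],"twist": [0,0,0],"jaw": 0}
    - {"travel": [0,0,0.03],"twist": [0,0,0],"jaw": 0}
    - {"travel": [0,0,0.04],"twist": [0,0,0],"jaw": 0}
    - {"travel": [0,0,0.05],"twist": [0,0,0],"jaw": 0}

```text
time_s: 10.3
ee_pos: [504.1, -190.2, 108.4]
eef_rot: [[-0.895, 0.446, 0.0], [0.446, 0.895, -0.0], [-0.0, -0.0, -1.0]]
wrist_force: [0.5, -0.1, -1.3]
opening: 0.172
grasp_force: 70.0
```

move_arm:
  motion:
    - {"travel": [0,0,0.003],"twist": [0,0,0],"jaw": 0}
    - {"travel": [0,0,0.006],"twist": [0,0,0],"jaw": 0}
    - {"travel": [0,0,0.006],"twist": [0,0,0],"jaw": 0}

```text
time_s: 10.68
ee_pos: [504.1, -190.2, 106.9]
eef_rot: [[-0.895, 0.446, 0.0], [0.446, 0.895, -0.0], [-0.0, 0.0, -1.0]]
wrist_force: [-0.2, 0.2, -1.4]
opening: 0.175
grasp_force: 70.0
```

move_arm:
  motion:
    - {"travel": [0,0,0.003],"twist": [0,0,0],"jaw": 0}
    - {"travel": [0,0,0.005],"twist": [0,0,0],"jaw": 0}
    - {"travel": [0,0,0.005],"twist": [0,0,0],"jaw": 0}

```text
time_s: 11.05
ee_pos: [504.1, -190.2, 106.6]
eef_rot: [[-0.895, 0.446, 0.0], [0.446, 0.895, -0.001], [-0.0, -0.001, -1.0]]
wrist_force: [-3.5, 0.8, 8.4]
opening: 0.173
grasp_force: 71.5
```

Contact came at TCP 106.6, as predicted for a seated lid, with 8 N. Now the clockwise turn, in small steps.

move_arm:
  motion:
    - {"travel": [0,0,-0.001],"twist": [0,0,0.12],"jaw": 0}
    - {"travel": [0,0,-0.001],"twist": [0,0,0.24],"jaw": 0}
    - {"travel": [0,0,-0.001],"twist": [0,0,0.36],"jaw": 0}
    - {"travel": [0,0,-0.001],"twist": [0,0,0.48],"jaw": 0}
    - {"travel": [0,0,-0.001],"twist": [0,0,0.6],"jaw": 0}
    - {"travel": [0,0,-0.001],"twist": [0,0,0.7],"jaw": 0}
    - {"travel": [0,0,-0.001],"twist": [0,0,0.7],"jaw": 0}

```text
time_s: 11.92
ee_pos: [504.9, -190.3, 106.6]
eef_rot: [[-0.688, 0.725, 0.002], [0.725, 0.688, -0.001], [-0.002, 0.001, -1.0]]
wrist_force: [-0.1, 0.8, 5.3]
opening: 0.176
grasp_force: 71.0
```

Run:
```python
from h import *
s=telemetry.state(); print(s["ee_pos"],s["eef_rot"].round(3),s["joint_pos"],s["wrist_force"],s["torque"])
```

```text
[ 504.88490746 -190.2541419   106.55730859] [[-0.688  0.725  0.002]
 [ 0.725  0.688 -0.001]
 [-0.002  0.001 -1.   ]] [ 41.38038432  26.2335605  -32.1752842  111.97173258  18.85698981
  46.85066803  42.31473038] [-0.06684457  0.76832151  5.26221869] [ 0.02994142  0.10978662 -0.04211953]
```

move_arm:
  motion:
    - {"travel": [0,0,0],"twist": [0,0,0.1],"jaw": 0}
    - {"travel": [0,0,0],"twist": [0,0,0.2],"jaw": 0}
    - {"travel": [0,0,0],"twist": [0,0,0.3],"jaw": 0}
    - {"travel": [0,0,0],"twist": [0,0,0.4],"jaw": 0}
    - {"travel": [0,0,0],"twist": [0,0,0.5],"jaw": 0}
    - {"travel": [0,0,0],"twist": [0,0,0.6],"jaw": 0}
    - {"travel": [0,0,0],"twist": [0,0,0.68],"jaw": 0}
    - {"travel": [0,0,0],"twist": [0,0,0.7],"jaw": 0}

```text
time_s: 12.92
ee_pos: [505.1, -190.3, 106.6]
eef_rot: [[-0.399, 0.917, 0.002], [0.917, 0.399, -0.001], [-0.002, 0.002, -1.0]]
wrist_force: [-0.4, -0.7, 5.3]
opening: 0.172
grasp_force: 71.0
```

Run:
```python
from meas import *
import pickle
s=telemetry.state(); print(s["ee_pos"],s["eef_rot"].round(4),s["wrist_force"],s["torque"])
T=imaging.get_image("top");S=imaging.get_image("side"); pickle.dump((T,S,s),open("half.pkl","wb"))
def c(d,u,v,r): return cv2.resize(np.ascontiguousarray(d["frame"][v-r:v+r,u-r:u+r,::-1]),(400,400),interpolation=cv2.INTER_CUBIC)
cv2.imwrite("pics/m4.png",np.hstack([c(S,307,163,25),c(T,312,218,25)]))
c0=(504.1,-190.3); yw=np.radians(-66.5)
for a in(0,np.pi): print("pointer pred",proj(S,(c0[0]+38*np.cos(yw+a),c0[1]+38*np.sin(yw+a),100)),"yellow",proj(S,(c0[0]+45*np.cos(yw+a),c0[1]+45*np.sin(yw+a),94)))
```

```text
[ 505.13824454 -190.28929523  106.56570892] [[-0.3986  0.9171  0.0023]
 [ 0.9171  0.3986 -0.001 ]
 [-0.0019  0.0017 -1.    ]] [-0.44061086 -0.65181592  5.26530745] [-0.03563499  0.1187184   0.23618443]
pointer pred [308.40822848 158.16324782] yellow [308.30136223 158.5765334 ]
pointer pred [308.17392348 169.19363515] yellow [308.01621334 171.68284309]
```

View pics/m4.png

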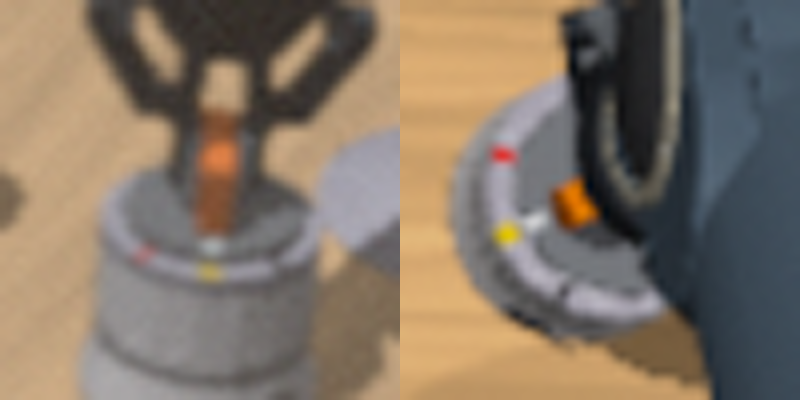

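Both views show the white pointer at the yellow mark: side (213,244) against (209,272), top (540,220) against (508,233), with red well beyond. A quick number for the residual follows.

Run:
```python
from meas import *
import pickle
T,S,s=pickle.load(open("half.pkl","rb"))
c0=np.array([504.4,-190.3])
ang=lambda p:np.degrees(np.arctan2(*(p[:2]-c0)[::-1]))
for d,n,jb,pb in((T,"top",(287,193,337,243),(301,216,308,224)),(S,"side",(282,138,332,188),(304,164,314,172))):
    y=comps(d,(22,100,110),(35,255,255),jb,.7)[0][0].mean(0); p=onz(d,*y,94); print(n,"yel",y.round(2),p.round(1),ang(p).round(1))
    for lo in (190,170):
        for q,a in comps(d,(0,0,lo),(180,45,255),pb,.4)[:2]:
            q=q.mean(0); P=onz(d,*q,100); print(n,"white",lo,q.round(2),round(a,1),P.round(1),np.linalg.norm(P[:2]-c0).round(1),ang(P).round(1))
```

```text
top yel [299.87 221.78] [ 485.6 -148.    94. ] 113.9
top white 190 [303.26 220.25] 1.9 [ 490.2 -157.9  100. ] 35.4 113.6
top white 170 [303.02 220.27] 5.5 [ 490.1 -157.1  100. ] 36.1 113.3
top white 170 [301.4  223.17] 0.9 [ 480.8 -152.   100. ] 45.0 121.6
side yel [307.72 171.56] [ 487.4 -149.2   94. ] 112.5
```

Top view: pointer at 113.5°, yellow mark at 113.9°, and the gripper at 113.5°. That is aligned. I'll hold briefly, then hand in.

move_arm:
  motion:
    - {"travel": [0,0,0],"twist": [0,0,0],"jaw": 0}
    - {"travel": [0,0,0],"twist": [0,0,0],"jaw": 0}
    - {"travel": [0,0,0],"twist": [0,0,0],"jaw": 0}

```text
time_s: 13.4
ee_pos: [505.1, -190.3, 106.6]
eef_rot: [[-0.399, 0.917, 0.002], [0.917, 0.399, -0.001], [-0.002, 0.002, -1.0]]
wrist_force: [0.8, 0.2, 5.5]
opening: 0.178
grasp_force: 71.0
```

```bash
python3 -c "
from bench import arm,telemetry
s=telemetry.state();print(s['eef_rot'].round(4)[0],s['ee_pos'],s['grasp_force']);print(arm.sign_off())"
```

```text
[-0.3986  0.9171  0.0024] [ 505.14951727 -190.31077062  106.55301337] 71.00962042808533
the job is handed in; nothing more can be done
None
```

The job is handed in at 13.4 s: the lid is seated flat in the grinder and turned clockwise to the yellow half-way marks (within about 0.5° in the top view), short of the red marks, and the gripper is still holding it there.

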